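# Snap the stone-box flaps home and shut the case

## Robot

A 7-joint arm with a two-finger parallel gripper is mounted at the origin on the work surface. World frame = base frame: x ahead of the robot, y to its left, z up, the work surface at z = 0. Lengths are in m, angles in rad, forces in N, time in s.
With the tool pointing down it reaches from about 0.4 to 0.85 m from the base axis. Payload 4.5 kg.
Tool frame: the origin (TCP) lies where the fingers leave the gripper's body, on its centre line; the fingertips stand 64 mm ahead of it and the grasp point (between the pads) lies 45 mm ahead of it; z points along the fingers, y is the direction in which the jaws open and shut (so a half turn about z gives the same grasp; the last joint's range is limited). The gripper opens to 88 mm and grips with 3 to 60 N. Pads are 18 mm wide; open, the fingers measure 123 mm over their backs; the gripper's body (75 mm by 187 mm) begins 45 mm behind the grasp point.
Start: joints at [-1.211, 0.689, -0.195, 1.565, 0.157, 0.902, -0.215], TCP at [0.2, 0.592, 0.303] pointing down, gripper open.
Joint ranges: [-3.01, 3.01], [-0.46, 2.08], [-1.47, 1.51], [0.13, 2.56], [-1, 4.14], [0.04, 2.09], [-2.66, 2.66]. Speed limits (rad/s): [2.57, 2.57, 3.14, 3.14, 3.14, 3.14, 3.14].

## Interface

Orientations are given as a unit quaternion [x, y, z, w].
In Python, from plant import monitor, snapshot, workorder, finder gives the robot as it stands.
- The arm moves only by the tool carry_out, never from a script. Its argument "motion" is one flat list of numbers, 6 for each row, row after row: the shift along the tool's x, y, z in cm, then the turn, a rotation vector about the tool's x, y, z in rad. In form: [x, y, z, rx, ry, rz, x, y, z, rx, ry, rz, ...]. A call has 1 to 8 rows; each row shifts and turns the commanded pose from where the row before left it, along the tool's axes as they then stand; what a row does not reach is not made up. A row lasts 1/8 s, in which the tool goes at most 62.5 mm and 10.7 degrees, less where a joint would pass 70% of its speed; a pose out of reach is approached as far as the arm can. A call with a gripper value outside its range is refused whole. "hand" is the finger opening in cm, from 0 to 8.81, set as the call begins (left out, the last holds). The fingers move at their own pace and stop on an object; "grip_force" is the grip in N (left out, the last holds). Time passes only in rows, so rows that do not move let the fingers close. It gives the time, the measured TCP pose, the force and the opening at its end, in the units of the state.
- monitor.get_state(): the state, without advancing time (a new reading comes with each control period).
- snapshot(name): name is "side" or "top" or "wrist"; returns a dict with "frame" (480x640x3 uint8, red, green, blue), "range_z" (480x640 float32, m along the optical axis (not along the pixel's ray), 0 where there is no reading), "fx", "fy", "cx", "cy" (pixels), "rvec" (rotation vector, rad) and "tvec" (3), from world to camera coordinates, as OpenCV has them; the wrist camera has in their place "hand_eye" (4x4, takes a point from camera to tool coordinates, whose origin is the TCP and whose axes are the flange's). Camera axes: x right, y down, z forward; pixel columns grow to the right and rows downward; lengths in m; the calibration is good to about 2 mm. A picture is of the moment at which its call begins: read the wrist's pose just before it.
- workorder.finish_job(): hands the job in, once; it reports no verdict.
Trained networks look in a picture, given as the dict that the camera call returned (one of the last four; its "shot" number tells which), for a name from the list of things; names that differ only in an ending like _2 or _b are one class to them, and where a whole thing is asked for, a point or a joint stands for the part that bears it (a point fixed in the world has none). Each returns a list of dicts, best first, with "p" (0 to 1); they miss things now and then, are a little off and sometimes report something else, mostly with a low value. They report only what shows in the picture. A call takes as long as a camera call.
- finder.masks_of(picture, thing): "pixels" (480x640 bool, what is visible of it) and "extent" ([left, top, right, bottom] in pixels, round what is visible of it).
The state is a dict: "clock": time; "q": joint angles; "qd": joint speeds; "joint_torque": joint torques, N m; "tool_pos": TCP position; "eef_rot": TCP orientation; "contact_force": force on the tool from outside, world axes, zero at the start; "moment": the same for the moment, N m; "opening": opening from 0.0 (shut) to 1.0 (fully open).
Only numpy, scipy, OpenCV 4.12 (cv2) and the standard library are available. Lean on these libraries where they do the work, as an engineer would, in place of code of your own. Each camera call takes 0.05 s, during which the arm holds its last target. There are 200 camera calls.

## Task

Close up the goldsmith's stone case: first, with the case still open, press down both flaps of the amber-lidded box and both of the green-lidded box until each is fully home and stays so. The boxes lie on foam that gives, the flaps are stiff and can crack: judge by feel, and never press a box with more than 35 N. Then lower the case's hinged lid and press it fully shut, leaving the tools and the jar on the bench where they lie.

Things in the scene. Friction and masses are not known exactly. Their poses are not given: they have to be found in the camera images.
- case: Dark wooden stone case fixed to the bench, open box 160 (x) x 290 (y) x 65 mm high, walls and floor 8 mm. Origin: centre of its underside; its x axis points from the front wall (robot side) to the hinge side, z up.
- case_lid (a joint): Angle of the case's hinged lid in rad: 0 closed on the rim, about 1.6 standing upright, 1.9 leaning back at its stop. Lid: dark wood slab 160 x 290 x 10 mm, hinge along the case's far (+x) top rim. The hinge is stiff: the lid stays where it is left and takes about 4 N at its free edge to move.
- case_lid_hinge (a point): Point on the hinge axis in the middle of the case's far rim, 65 mm above the bench. Closed, the lid reaches 160 mm from here along the case's -x, its outer face 10 mm above this point.
- case_lid_front (a point): Middle of the lid's free edge, on its outer face, 160 mm from the hinge axis.
- amber: White stone box with two clear amber snap flaps, hinged at its middle, in the case, left or right. 70 (x) x 110 (y) x 22 mm, on a foam pad of unknown softness: it sinks straight down under a push (up to 16 mm) and rises again. Origin: centre of its white underside; axes as the case's. With a flap home its top is 28.5 mm above this origin; the flaps are 74 (x) x 56 (y) x 6 mm each.
- amber_left (a joint): How far the left (+y) flap of the amber box stands up, in rad about its hinge at the box's middle (axis along x): 0 = fully home, 0.2 most; its outer edge is proud by 57 mm times this. It stays where it is pushed and grips stiffly, 10 N or more at its pad just to move it, until it meets the box.
- amber_left_pad (a point): Centre of the white 30 x 14 mm press pad on top of the amber box's left (+y) flap, near its free edge, 42 mm from the flap's hinge.
- amber_right (a joint): How far the right (-y) flap of the amber box stands up, in rad about its hinge at the box's middle (axis along x): 0 = fully home, 0.2 most; its outer edge is proud by 57 mm times this. It stays where it is pushed and grips stiffly, 10 N or more at its pad just to move it, until it meets the box.
- amber_right_pad (a point): Centre of the white 30 x 14 mm press pad on top of the amber box's right (-y) flap, near its free edge, 42 mm from the flap's hinge.
- green: White stone box with two clear green snap flaps, hinged at its middle, in the case, left or right. 70 (x) x 110 (y) x 22 mm, on a foam pad of unknown softness: it sinks straight down under a push (up to 16 mm) and rises again. Origin: centre of its white underside; axes as the case's. With a flap home its top is 28.5 mm above this origin; the flaps are 74 (x) x 56 (y) x 6 mm each.
- green_left (a joint): How far the left (+y) flap of the green box stands up, in rad about its hinge at the box's middle (axis along x): 0 = fully home, 0.2 most; its outer edge is proud by 57 mm times this. It stays where it is pushed and grips stiffly, 10 N or more at its pad just to move it, until it meets the box.
- green_left_pad (a point): Centre of the white 30 x 14 mm press pad on top of the green box's left (+y) flap, near its free edge, 42 mm from the flap's hinge.
- green_right (a joint): How far the right (-y) flap of the green box stands up, in rad about its hinge at the box's middle (axis along x): 0 = fully home, 0.2 most; its outer edge is proud by 57 mm times this. It stays where it is pushed and grips stiffly, 10 N or more at its pad just to move it, until it meets the box.
- green_right_pad (a point): Centre of the white 30 x 14 mm press pad on top of the green box's right (-y) flap, near its free edge, 42 mm from the flap's hinge.
- file: File with round wooden handle, 260 mm long, 24 mm high, loose on the bench beside the case; a bystander. Origin: underside, near the middle; long things lie along their x.
- mandrel: Steel ring mandrel with black grip, 320 mm long, 24 mm high, loose on the bench beside the case; a bystander. Origin: underside, near the middle; long things lie along their x.
- calipers: Calipers, 200 mm long, 12 mm high, loose on the bench beside the case; a bystander. Origin: underside, near the middle; long things lie along their x.
- scissors: Scissors with orange handles, 230 mm long, 10 mm high, loose on the bench beside the case; a bystander. Origin: underside, near the middle; long things lie along their x.
- jar: Small glass jar with black cap, 52 mm across, 60 mm high, loose on the bench beside the case; a bystander. Origin: underside, near the middle; long things lie along their x.

How it is judged:
On the way, in this order (a step that is already met when the one before it is completed fails the run):
1. all four flaps are home (each under 0.035 rad, 2 mm) while the case lid is still open (over 1.0 rad) (value of joint each of amber_left, amber_right, green_left, green_right below 0.035 rad and value of joint case_lid above 1 rad), for 0.2 s.
2. the case lid is shut (under 0.025 rad) (value of joint case_lid below 0.025 rad), for 0.2 s.
At the end, for the whole second after the job is handed in: All four flaps of the two boxes are within 0.035 rad (2 mm) of home, and the case lid is shut to within 0.025 rad (4 mm at its front edge) and at rest (value of joint each of amber_left, amber_right, green_left, green_right below 0.035 rad and value of joint case_lid below 0.025 rad and velocity of joint case_lid below 0.02 rad/s); the robot touches nothing.
It fails at once if the amber box is pressed with more than 35 N (contact force between anything else and amber above 35 N).
It fails at once if the green box is pressed with more than 35 N (contact force between anything else and green above 35 N).
It fails at once if the file, mandrel, calipers, scissors or jar is pushed more than 30 mm (distance of any of file, mandrel, calipers, scissors, jar from where it was at the start of the episode above 0.03 m).
It also fails if it takes over 64 s, if anything falls off the work surface, if the arm or the gripper's body presses on something with over 40 N, if the wrist force passes 120 N, or if a joint passes its speed limit or range.

## Working session

There is one attempt and no reset: what is moved stays moved. The work goes in short steps, Python scripts to look and compute and a tool call to move; the robot and the scene stay as the last step left them, time stands still between calls to the robot, and variables do not carry over. Pictures are saved under pics/ and viewed, about 8 in all and at most 12, crops included, and the job is handed in when it is done.

Besides the shell and the picture viewer there is one more tool, called after "Request:" as name(argument=value, ...) on one line, values as JSON. carry_out: Moves the arm, as the interface text tells. Its arguments: {"type":"object","properties":{"motion":{"type":"array"},"hand":{"type":"number"},"grip_force":{"type":"number"}},"required":["motion"]}

```bash
mkdir -p pics
cat > h.py <<'E'
import numpy as np,cv2
from scipy.spatial.transform import Rotation as R
from plant import monitor,snapshot,workorder,finder
def world(p,mask):
    v,u=np.nonzero(mask&(p["range_z"]>0)); z=p["range_z"][v,u]
    c=np.c_[(u-p["cx"])/p["fx"]*z,(v-p["cy"])/p["fy"]*z,z]
    if "hand_eye" in p:
        s=p["st"]; H=np.array(p["hand_eye"]); t=c@H[:3,:3].T+H[:3,3]
        return R.from_quat(s["eef_rot"]).apply(t)+s["tool_pos"]
    Rm=cv2.Rodrigues(np.array(p["rvec"],float))[0]
    return (c-np.array(p["tvec"]).ravel())@Rm
def snap(n):
    s=monitor.get_state(); p=snapshot(n); p=dict(p); p["st"]=s; return p
def save(p,f): cv2.imwrite(f,cv2.cvtColor(p["frame"],cv2.COLOR_RGB2BGR))
E
python3 - <<'E'
from h import *
np.set_printoptions(precision=4,suppress=True)
s=monitor.get_state(); print(s)
p={n:snap(n) for n in("top","side")}
for n in p:
    save(p[n],f"pics/{n}0.png")
    for t in ["case","case_lid","amber","green","amber_left_pad","amber_right_pad","green_left_pad","green_right_pad","jar"]:
        for m in finder.masks_of(p[n],t)[:1]:
            w=world(p[n],m["pixels"])
            print(n,t,round(m["p"],2),m["extent"],len(w),np.median(w,0) if len(w) else"",np.percentile(w,2,axis=0),np.percentile(w,98,axis=0))
E
```

```text
{'clock': 0.0, 'q': array([-1.2112,  0.69  , -0.1945,  1.5663,  0.1573,  0.9025, -0.2151]), 'qd': array([-0.0012, -0.0005, -0.0007,  0.0007, -0.0013,  0.0004,  0.0006]), 'joint_torque': array([ -0.0008, -52.7572,  -1.2671, -15.3435,  -0.0526,   0.0065,
         0.0002]), 'tool_pos': array([0.1999, 0.5916, 0.3019]), 'eef_rot': array([ 0.1621,  0.9868, -0.0009, -0.0001]), 'contact_force': array([-0.325 ,  0.0168,  0.1234]), 'moment': array([ 0.0028, -0.0226, -0.0051]), 'opening': 1.0008985200003755}
top case 0.94 [291.8, 189.9, 406.0, 269.2] 5595 [ 0.547  -0.0895  0.0581] [ 0.4072 -0.229   0.0016] [0.5904 0.0514 0.2253]
top amber 0.68 [350.5, 224.4, 394.9, 249.4] 1101 [ 0.4879 -0.1535  0.0561] [ 0.4515 -0.2088  0.0463] [ 0.5241 -0.0968  0.0643]
top green 0.69 [306.9, 225.7, 348.1, 255.1] 1136 [ 0.4826 -0.0269  0.0559] [ 0.4463 -0.0833  0.0088] [0.5233 0.0292 0.0639]
top amber_left_pad 0.77 [351.2, 222.2, 372.4, 250.6] 532 [ 0.4854 -0.1223  0.0566] [ 0.4514 -0.1507  0.048 ] [ 0.5219 -0.0958  0.0645]
top amber_right_pad 0.75 [371.2, 224.7, 394.3, 249.2] 538 [ 0.488  -0.1811  0.0559] [ 0.
[... 896 characters left out ...]
.4445 -0.0816  0.0303] [0.5162 0.03   0.0642]
side amber_left_pad 0.7 [313.5, 252.1, 352.1, 280.9] 684 [ 0.4855 -0.1231  0.0586] [ 0.4501 -0.1491  0.052 ] [ 0.5231 -0.0949  0.0645]
side amber_right_pad 0.85 [324.7, 268.4, 368.8, 299.9] 724 [ 0.4858 -0.1843  0.0581] [ 0.4521 -0.2081  0.0501] [ 0.5241 -0.1508  0.063 ]
side green_left_pad 0.58 [287.6, 223.1, 325.9, 246.9] 535 [0.4778 0.004  0.0584] [ 0.4436 -0.0218  0.052 ] [0.5155 0.0312 0.0634]
side green_right_pad 0.83 [297.6, 236.0, 342.6, 257.3] 587 [ 0.4803 -0.0605  0.0588] [ 0.4457 -0.0824  0.0509] [ 0.5179 -0.0255  0.0647]
side jar 0.79 [224.5, 169.1, 248.4, 195.7] 431 [0.3975 0.3104 0.0406] [0.3773 0.2993 0.004 ] [0.4229 0.3419 0.0652]
```

View pictures.

Run:
```python
import cv2
a=cv2.imread("pics/top0.png")[150:320,230:520]; b=cv2.imread("pics/side0.png")[120:360,200:440]
a=cv2.resize(a,(800,469)); cv2.imwrite("pics/a.png",a)
cv2.imwrite("pics/b.png",cv2.resize(b,(600,600)))
```

```text
(no output)
```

View pics/a.png

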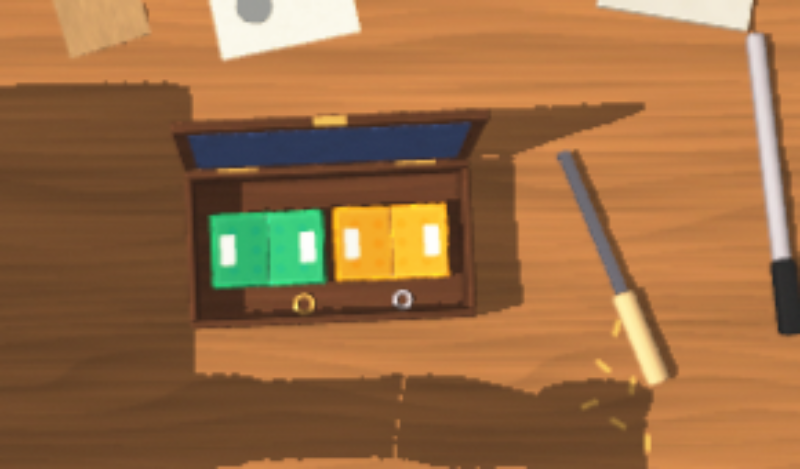

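View pics/b.png

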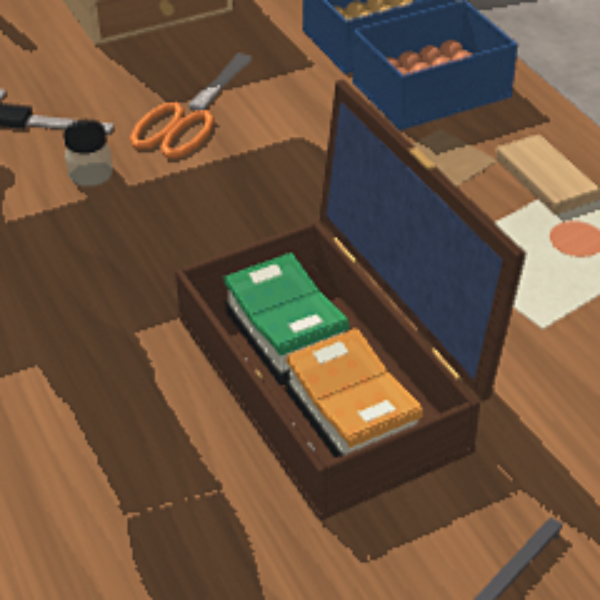

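The overview shows the case (green box left/+y, amber right/−y, four white pads), the lid leaning slightly back, and the tools clear of the case. Next I'll measure the pads, the flap tilts and the lid.

```bash
cat >> h.py <<'E'
np.set_printoptions(precision=4,suppress=True)
def pads(p):
    f=p["frame"].astype(int); out={}
    for t in ["green_left","green_right","amber_left","amber_right"]:
        ms=finder.masks_of(p,t+"_pad")
        if not ms: print(t,"none"); continue
        M=ms[0]["pixels"]; M=cv2.morphologyEx(M.astype(np.uint8),cv2.MORPH_CLOSE,np.ones((5,5)))>0
        wh=M&(f.min(2)>150)&(f.max(2)-f.min(2)<60)
        n,l,st,_=cv2.connectedComponentsWithStats(cv2.erode(M.astype(np.uint8),np.ones((3,3)))*wh.astype(np.uint8))
        w=world(p,l==1+st[1:,4].argmax()) if n>1 else np.zeros((1,3))
        a=world(p,cv2.erode(M.astype(np.uint8),np.ones((3,3)))>0); a=a[a[:,2]>.03]
        for _ in range(4):
            A=np.c_[a,np.ones(len(a))]; c=np.linalg.lstsq(A[:,[0,1,3]],a[:,2],rcond=None)[0]
            r=a[:,2]-A[:,[0,1,3]]@c; a=a[abs(r)<2*r.std()+1e-4]
        m=w.mean(0); zp=c[0]*m[0]+c[1]*m[1]+c[2]
        print(t,round(ms[0]["p"],2),"pad",m,"n",len(w),"plane slope y %.3f z@pad %.4f"%(c[1],zp)); out[t]=(m,c)
    return out
E
python3 - <<'E'
from h import *
for n in("top","side"):
    p=snap(n); print(n); pads(p)
    m=finder.masks_of(p,"case_lid")
    if m:
        w=world(p,cv2.erode(m[0]["pixels"].astype(np.uint8),np.ones((5,5)))>0)
        w=w[(w[:,2]>.09)&(w[:,2]<.21)]; A=np.c_[w[:,1:],np.ones(len(w))]
        print("lid x = a*y+b*z+c",np.linalg.lstsq(A,w[:,0],rcond=None)[0])
E
```

```text
top
green_left 0.94 pad [0.4801 0.0154 0.0572] n 56 plane slope y 0.138 z@pad 0.0578
green_right 0.57 pad [ 0.4826 -0.0661  0.0588] n 55 plane slope y -0.149 z@pad 0.0583
amber_left 0.82 pad [ 0.4873 -0.1114  0.0597] n 46 plane slope y 0.150 z@pad 0.0586
amber_right 0.7 pad [ 0.4889 -0.1922  0.0586] n 50 plane slope y -0.130 z@pad 0.0578
lid x = a*y+b*z+c [-0.038   0.1112  0.5544]
side
green_left 0.81 pad [0.4799 0.0169 0.061 ] n 52 plane slope y 0.133 z@pad 0.0601
green_right 0.91 pad [ 0.4829 -0.0636  0.0613] n 47 plane slope y -0.134 z@pad 0.0606
amber_left 0.81 pad [ 0.4863 -0.1086  0.0616] n 58 plane slope y 0.143 z@pad 0.0610
amber_right 0.91 pad [ 0.4893 -0.1899  0.0604] n 53 plane slope y -0.111 z@pad 0.0597
lid x = a*y+b*z+c [-0.0411  0.1118  0.5544]
```

Request:
carry_out(motion=[0, 0, 0, 0, 0, -0.183, 0, 0, 0, 0, 0, -0.183, -2.3, -5.4, 0, 0, 0, 0, -2.3, -5.4, 0, 0, 0, 0, -2.3, -5.4, 0, 0, 0, 0, -2.3, -5.4, 0, 0, 0, 0, -2.3, -5.4, 0, 0, 0, 0, -2.3, -5.4, 0, 0, 0, 0], hand=0)

```text
clock: 2.6
tool_pos: [0.3518, 0.2724, 0.303]
eef_rot: [-0.02, 1.0, 0.0, 0.0]
contact_force: [1.2, -0.3, -0.2]
opening: 0.118
```

Request:
carry_out(motion=[-2.3, -5.4, 0, 0, 0, 0, -2.3, -5.4, 0, 0, 0, 0, -2.3, -5.4, 0, 0, 0, 0, -2.3, -5.4, 0, 0, 0, 0, -2.3, -5.0, 0, 0, 0, 0, 0, 0, 0, 0, 0, 0])

```text
clock: 3.35
tool_pos: [0.4781, 0.0079, 0.3025]
eef_rot: [-0.015, 1.0, -0.001, 0.001]
contact_force: [0.3, 0.2, -0.9]
opening: 0.005
```

Run:
```python
from h import *
p=snap("wrist"); print(p["st"]["tool_pos"],p["st"]["eef_rot"]); save(p,"pics/w1.png"); pads(p)
```

```text
[0.4781 0.0079 0.3025] [-0.0152  0.9999 -0.001   0.0005]
green_left 0.95 pad [0.4807 0.0163 0.0586] n 645 plane slope y 0.131 z@pad 0.0581
green_right 0.55 pad [ 0.4838 -0.0651  0.0593] n 653 plane slope y -0.152 z@pad 0.0588
amber_left 0.79 pad [ 0.4868 -0.1099  0.0595] n 590 plane slope y 0.151 z@pad 0.0590
amber_right 0.96 pad [ 0.4892 -0.1912  0.0584] n 613 plane slope y -0.128 z@pad 0.0579
```

View pics/w1.png

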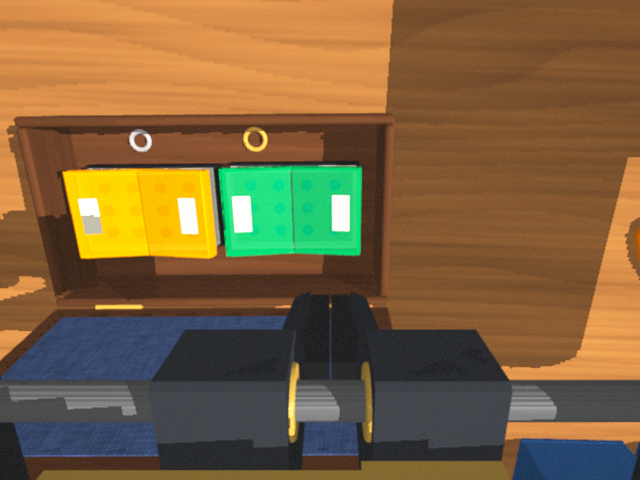

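The wrist view shows the four pads (green at pixels (340,213) and (241,213), amber at (188,215) and (90,215)). They agree within 1–2 mm with the fixed cameras. I'll start with green left.

Request:
carry_out(motion=[-0.2, 0.5, 4, 0, 0, 0, 0, 0, 6, 0, 0, 0, 0, 0, 5, 0, 0, 0, 0, 0, 2.0, 0, 0, 0, 0, 0, 0.5, 0, 0, 0, 0, 0, 0, 0, 0, 0])

```text
clock: 4.35
tool_pos: [0.4785, 0.0188, 0.1282]
eef_rot: [-0.021, 1.0, 0.0, 0.0]
contact_force: [-0.1, -0.5, 0.1]
opening: 0.006
```

Request:
carry_out(motion=[0, 0, 0.1, 0, 0, 0, 0, 0, 0.1, 0, 0, 0, 0, 0, 0, 0, 0, 0])

```text
clock: 4.72
tool_pos: [0.4786, 0.0178, 0.1261]
eef_rot: [-0.02, 1.0, 0.0, 0.0]
contact_force: [-0.1, -0.8, -0.6]
opening: 0.004
```

Request:
carry_out(motion=[-0.2, -0.4, 0, 0, 0, 0, 0, 0, 0.2, 0, 0, 0, 0, 0, 0.1, 0, 0, 0, 0, 0, 0, 0, 0, 0])

```text
clock: 5.22
tool_pos: [0.4807, 0.0137, 0.1228]
eef_rot: [-0.02, 1.0, -0.0, 0.0]
contact_force: [1.2, -0.9, 3.0]
opening: 0.005
```

Request:
carry_out(motion=[0, 0, 0.1, 0, 0, 0, 0, 0, 0, 0, 0, 0])

```text
clock: 5.48
tool_pos: [0.4806, 0.0138, 0.1222]
eef_rot: [-0.02, 1.0, -0.0, 0.0]
contact_force: [-0.3, -1.2, 8.2]
opening: 0.005
```

Request:
carry_out(motion=[0, 0, 0.1, 0, 0, 0, 0, 0, 0, 0, 0, 0])

```text
clock: 5.72
tool_pos: [0.4807, 0.0139, 0.1214]
eef_rot: [-0.02, 1.0, -0.0, 0.001]
contact_force: [-0.6, -1.1, 10.5]
opening: 0.009
```

Request:
carry_out(motion=[0, 0, 0.1, 0, 0, 0, 0, 0, 0, 0, 0, 0])

```text
clock: 5.98
tool_pos: [0.4806, 0.0141, 0.1205]
eef_rot: [-0.02, 1.0, 0.0, 0.001]
contact_force: [-0.5, 0.1, 11.7]
opening: 0.004
```

Request:
carry_out(motion=[0, 0, 0.1, 0, 0, 0, 0, 0, 0, 0, 0, 0])

```text
clock: 6.22
tool_pos: [0.4807, 0.0143, 0.1194]
eef_rot: [-0.02, 1.0, 0.0, 0.001]
contact_force: [-1.0, -0.8, 11.7]
opening: 0.003
```

Request:
carry_out(motion=[0, 0, 0.1, 0, 0, 0, 0, 0, 0, 0, 0, 0])

```text
clock: 6.48
tool_pos: [0.4806, 0.0145, 0.1185]
eef_rot: [-0.02, 1.0, 0.0, 0.001]
contact_force: [-1.1, 0.6, 11.2]
opening: 0.004
```

Request:
carry_out(motion=[0, 0, 0.1, 0, 0, 0, 0, 0, 0, 0, 0, 0])

```text
clock: 6.72
tool_pos: [0.4806, 0.0146, 0.1174]
eef_rot: [-0.021, 1.0, 0.0, 0.001]
contact_force: [-2.0, 1.6, 11.3]
opening: 0.006
```

Request:
carry_out(motion=[0, 0, 0.1, 0, 0, 0, 0, 0, 0, 0, 0, 0])

```text
clock: 6.98
tool_pos: [0.4806, 0.0148, 0.1165]
eef_rot: [-0.021, 1.0, 0.0, 0.001]
contact_force: [-0.3, 1.3, 11.9]
opening: 0.004
```

Request:
carry_out(motion=[0, 0, 0.1, 0, 0, 0, 0, 0, 0, 0, 0, 0])

```text
clock: 7.22
tool_pos: [0.4806, 0.0149, 0.1158]
eef_rot: [-0.021, 1.0, 0.001, 0.001]
contact_force: [-1.3, 0.6, 15.2]
opening: 0.006
```

Request:
carry_out(motion=[0, 0, 0.1, 0, 0, 0, 0, 0, 0, 0, 0, 0])

```text
clock: 7.48
tool_pos: [0.4806, 0.0149, 0.1152]
eef_rot: [-0.021, 1.0, 0.0, 0.001]
contact_force: [-1.7, 1.7, 21.5]
opening: 0.008
```

Request:
carry_out(motion=[0, 0, 0.1, 0, 0, 0, 0, 0, 0, 0, 0, 0])

```text
clock: 7.72
tool_pos: [0.4806, 0.0149, 0.1146]
eef_rot: [-0.021, 1.0, 0.0, 0.001]
contact_force: [-3.0, 1.2, 26.1]
opening: 0.003
```

Request:
carry_out(motion=[0, 0, -2, 0, 0, 0, 0, -3.8, 0, 0, 0, 0, 0, -3.9, 0, 0, 0, 0, 0, 0, 0, 0, 0, 0, 0, 0, 0.7, 0, 0, 0, 0, 0, 0, 0, 0, 0])

```text
clock: 8.48
tool_pos: [0.4833, -0.0613, 0.125]
eef_rot: [-0.021, 1.0, 0.001, -0.001]
contact_force: [1.8, -0.1, -0.3]
opening: 0.004
```

Run:
```python
from h import *
print(monitor.get_state()["tool_pos"],monitor.get_state()["contact_force"])
p=snap("side"); pads(p);p=snap("top"); pads(p)
```

```text
[ 0.4833 -0.0613  0.125 ] [ 1.8305 -0.0517 -0.3195]
green_left 0.88 pad [0.4727 0.0174 0.0555] n 26 plane slope y -0.006 z@pad 0.0546
green_right 0.56 pad [0. 0. 0.] n 1 plane slope y -0.121 z@pad 0.0435
amber_left 0.81 pad [0. 0. 0.] n 1 plane slope y 0.142 z@pad 0.0832
amber_right 0.62 pad [0. 0. 0.] n 1 plane slope y -0.116 z@pad 0.0368
green_left none
green_right none
amber_left none
amber_right none
```

Green left is home: its slope is now −0.006, down from 0.13. Now green right, by the same signature.

Request:
carry_out(motion=[0, 0, 0.2, 0, 0, 0, 0, 0, 0.1, 0, 0, 0, 0, 0, 0.1, 0, 0, 0, 0, 0, 0, 0, 0, 0])

```text
clock: 9.48
tool_pos: [0.4838, -0.0632, 0.1225]
eef_rot: [-0.02, 1.0, -0.0, 0.0]
contact_force: [-0.6, -0.0, 10.3]
opening: 0.001
```

Request:
carry_out(motion=[0, 0, 0.1, 0, 0, 0, 0, 0, 0.1, 0, 0, 0, 0, 0, 0, 0, 0, 0])

```text
clock: 9.85
tool_pos: [0.4838, -0.0636, 0.1206]
eef_rot: [-0.02, 1.0, -0.001, 0.001]
contact_force: [-1.2, -0.9, 10.7]
opening: 0.008
```

Request:
carry_out(motion=[0, 0, 0.1, 0, 0, 0, 0, 0, 0.1, 0, 0, 0, 0, 0, 0, 0, 0, 0])

```text
clock: 10.22
tool_pos: [0.4838, -0.064, 0.1186]
eef_rot: [-0.02, 1.0, -0.001, 0.0]
contact_force: [-1.3, -1.2, 12.0]
opening: 0.004
```

Request:
carry_out(motion=[0, 0, 0.1, 0, 0, 0, 0, 0, 0, 0, 0, 0])

```text
clock: 10.48
tool_pos: [0.4838, -0.0641, 0.1176]
eef_rot: [-0.02, 1.0, -0.001, 0.0]
contact_force: [-0.7, -1.6, 11.8]
opening: 0.007
```

Request:
carry_out(motion=[0, 0, 0.1, 0, 0, 0, 0, 0, 0, 0, 0, 0])

```text
clock: 10.72
tool_pos: [0.4838, -0.0643, 0.1167]
eef_rot: [-0.019, 1.0, -0.001, 0.0]
contact_force: [-1.0, -2.1, 12.1]
opening: 0.002
```

Request:
carry_out(motion=[0, 0, 0.1, 0, 0, 0, 0, 0, 0, 0, 0, 0])

```text
clock: 10.98
tool_pos: [0.4838, -0.0643, 0.1159]
eef_rot: [-0.019, 1.0, -0.001, 0.001]
contact_force: [-1.9, -3.2, 14.1]
opening: 0.005
```

Request:
carry_out(motion=[0, 0, 0.1, 0, 0, 0, 0, 0, 0, 0, 0, 0])

```text
clock: 11.22
tool_pos: [0.4838, -0.0644, 0.1153]
eef_rot: [-0.019, 1.0, -0.001, 0.001]
contact_force: [-1.1, -2.9, 20.1]
opening: 0.008
```

Request:
carry_out(motion=[0, 0, 0.1, 0, 0, 0, 0, 0, 0, 0, 0, 0])

```text
clock: 11.48
tool_pos: [0.4838, -0.0644, 0.1147]
eef_rot: [-0.019, 1.0, -0.001, 0.001]
contact_force: [-3.1, -3.0, 25.7]
opening: 0.006
```

Request:
carry_out(motion=[0, 0, -2, 0, 0, 0, -0.1, -2.4, 0, 0, 0, 0, 0, -2.4, 0, 0, 0, 0, 0, 0, 0, 0, 0, 0, 0, 0, 0.7, 0, 0, 0, 0, 0, 0, 0, 0, 0])

```text
clock: 12.22
tool_pos: [0.4862, -0.1094, 0.125]
eef_rot: [-0.021, 1.0, 0.001, -0.001]
contact_force: [-0.2, 0.1, 0.2]
opening: 0.006
```

Request:
carry_out(motion=[0, 0, 0.1, 0, 0, 0, 0, 0, 0.1, 0, 0, 0, 0, 0, 0, 0, 0, 0])

```text
clock: 12.6
tool_pos: [0.4866, -0.1105, 0.1238]
eef_rot: [-0.02, 1.0, 0.0, 0.0]
contact_force: [-1.0, 1.1, 1.9]
opening: 0.003
```

Request:
carry_out(motion=[0, 0, 0.1, 0, 0, 0, 0, 0, 0, 0, 0, 0])

```text
clock: 12.85
tool_pos: [0.4866, -0.1107, 0.1228]
eef_rot: [-0.02, 1.0, 0.0, 0.0]
contact_force: [-0.4, 0.9, 2.3]
opening: 0.004
```

Request:
carry_out(motion=[0, 0, 0.1, 0, 0, 0, 0, 0, 0, 0, 0, 0])

```text
clock: 13.1
tool_pos: [0.4867, -0.1107, 0.1217]
eef_rot: [-0.02, 1.0, 0.0, 0.0]
contact_force: [-0.1, 1.4, 3.7]
opening: 0.006
```

Request:
carry_out(motion=[0, 0, 0.1, 0, 0, 0, 0, 0, 0, 0, 0, 0])

```text
clock: 13.35
tool_pos: [0.4867, -0.1107, 0.1207]
eef_rot: [-0.02, 1.0, 0.0, 0.0]
contact_force: [-0.4, 1.8, 3.9]
opening: 0.006
```

Request:
carry_out(motion=[0, 0, 0.1, 0, 0, 0, 0, 0, 0, 0, 0, 0])

```text
clock: 13.6
tool_pos: [0.4866, -0.1107, 0.1197]
eef_rot: [-0.02, 1.0, 0.0, 0.0]
contact_force: [-0.4, 3.3, 4.0]
opening: 0.008
```

Request:
carry_out(motion=[0, 0, 0.1, 0, 0, 0, 0, 0, 0.1, 0, 0, 0, 0, 0, 0, 0, 0, 0])

```text
clock: 13.98
tool_pos: [0.4867, -0.1108, 0.1178]
eef_rot: [-0.02, 1.0, 0.0, 0.0]
contact_force: [0.7, 2.5, 6.6]
opening: 0.003
```

Request:
carry_out(motion=[0, 0, 0.1, 0, 0, 0, 0, 0, 0.1, 0, 0, 0, 0, 0, 0, 0, 0, 0])

```text
clock: 14.35
tool_pos: [0.4867, -0.1107, 0.1159]
eef_rot: [-0.02, 1.0, 0.0, 0.0]
contact_force: [0.3, 2.1, 7.7]
opening: 0.009
```

Request:
carry_out(motion=[0, 0, 0.1, 0, 0, 0, 0, 0, 0.1, 0, 0, 0, 0, 0, 0, 0, 0, 0])

```text
clock: 14.72
tool_pos: [0.4867, -0.1107, 0.1141]
eef_rot: [-0.02, 1.0, 0.0, 0.0]
contact_force: [0.2, 2.4, 8.5]
opening: 0.009
```

Request:
carry_out(motion=[0, 0, 0.1, 0, 0, 0, 0, 0, 0.1, 0, 0, 0, 0, 0, 0, 0, 0, 0])

```text
clock: 15.1
tool_pos: [0.4867, -0.1103, 0.1121]
eef_rot: [-0.02, 1.0, 0.0, 0.0]
contact_force: [-0.4, 2.9, 10.5]
opening: 0.003
```

Request:
carry_out(motion=[0, 0, 0.1, 0, 0, 0, 0, 0, 0.1, 0, 0, 0, 0, 0, 0, 0, 0, 0])

```text
clock: 15.48
tool_pos: [0.4867, -0.1099, 0.1101]
eef_rot: [-0.021, 1.0, 0.001, 0.0]
contact_force: [-1.3, 3.7, 9.6]
opening: 0.004
```

Request:
carry_out(motion=[0, 0, 0.1, 0, 0, 0, 0, 0, 0.1, 0, 0, 0, 0, 0, 0, 0, 0, 0])

```text
clock: 15.85
tool_pos: [0.4867, -0.1095, 0.1081]
eef_rot: [-0.021, 1.0, 0.001, 0.0]
contact_force: [-0.6, 5.0, 9.0]
opening: 0.01
```

Request:
carry_out(motion=[0, 0, 0.1, 0, 0, 0, 0, 0, 0.1, 0, 0, 0, 0, 0, 0, 0, 0, 0])

```text
clock: 16.23
tool_pos: [0.4867, -0.1093, 0.1061]
eef_rot: [-0.021, 1.0, 0.001, 0.0]
contact_force: [-0.6, 5.2, 10.5]
opening: 0.006
```

Request:
carry_out(motion=[0, 0, 0.1, 0, 0, 0, 0, 0, 0, 0, 0, 0])

```text
clock: 16.48
tool_pos: [0.4866, -0.1093, 0.1051]
eef_rot: [-0.021, 1.0, 0.001, 0.0]
contact_force: [-1.2, 5.2, 10.2]
opening: 0.005
```

Request:
carry_out(motion=[0, 0, 0.1, 0, 0, 0, 0, 0, 0, 0, 0, 0])

```text
clock: 16.73
tool_pos: [0.4866, -0.1093, 0.1042]
eef_rot: [-0.021, 1.0, 0.001, 0.0]
contact_force: [-1.1, 6.1, 11.7]
opening: 0.007
```

Request:
carry_out(motion=[0, 0, 0.1, 0, 0, 0, 0, 0, 0, 0, 0, 0])

```text
clock: 16.98
tool_pos: [0.4867, -0.1093, 0.1033]
eef_rot: [-0.021, 1.0, 0.001, 0.0]
contact_force: [-0.9, 6.1, 11.7]
opening: 0.002
```

Request:
carry_out(motion=[0, 0, 0.1, 0, 0, 0, 0, 0, 0, 0, 0, 0])

```text
clock: 17.23
tool_pos: [0.4866, -0.1093, 0.1023]
eef_rot: [-0.021, 1.0, 0.001, 0.0]
contact_force: [-1.9, 6.0, 12.7]
opening: 0.002
```

Request:
carry_out(motion=[0, 0, 0.1, 0, 0, 0, 0, 0, 0, 0, 0, 0])

```text
clock: 17.48
tool_pos: [0.4867, -0.1093, 0.1014]
eef_rot: [-0.021, 1.0, 0.001, 0.001]
contact_force: [-1.9, 6.0, 14.5]
opening: 0.003
```

Request:
carry_out(motion=[0, 0, 0.1, 0, 0, 0, 0, 0, 0, 0, 0, 0])

```text
clock: 17.73
tool_pos: [0.4867, -0.1093, 0.1006]
eef_rot: [-0.021, 1.0, 0.001, 0.001]
contact_force: [-1.7, 6.1, 14.7]
opening: 0.008
```

Request:
carry_out(motion=[0, 0, -4, 0, 0, 0, 0, -2.0, -5, 0, 0, 0, 0, -2.0, -5, 0, 0, 0, 0, -2.0, 0, 0, 0, 0, 0, -2.0, 0, 0, 0, 0, 0, 0, 0, 0, 0, 0, 0, 0, 0, 0, 0, 0])

```text
clock: 18.6
tool_pos: [0.4894, -0.1902, 0.2393]
eef_rot: [-0.02, 1.0, 0.0, -0.001]
contact_force: [0.6, 1.0, -0.6]
opening: 0.003
```

Run:
```python
from h import *
p=snap("wrist"); print(p["st"]["tool_pos"],p["st"]["contact_force"]); save(p,"pics/w2.png"); pads(p)
```

```text
[ 0.4894 -0.1902  0.2393] [ 0.5805  0.9894 -0.644 ]
green_left 0.72 pad [0.4818 0.0167 0.0528] n 803 plane slope y -0.003 z@pad 0.0524
green_right 0.88 pad [ 0.4841 -0.0666  0.0528] n 914 plane slope y 0.007 z@pad 0.0523
amber_left 0.73 pad [ 0.4868 -0.1084  0.0529] n 856 plane slope y -0.003 z@pad 0.0525
amber_right 0.86 pad [ 0.4899 -0.1911  0.0584] n 895 plane slope y -0.127 z@pad 0.0578
```

View pics/w2.png

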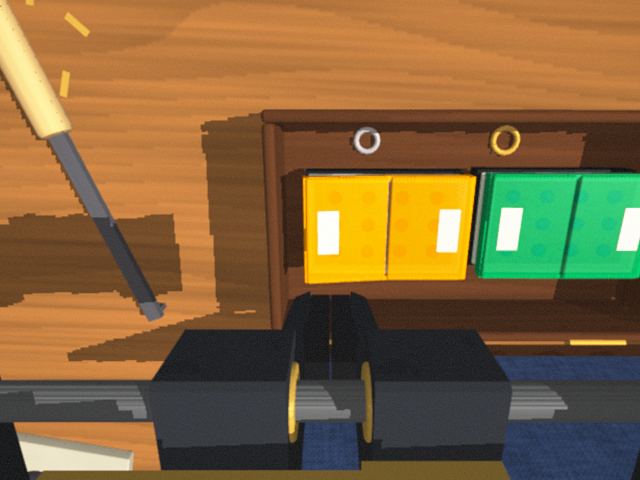

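Three flaps are flat (slopes within 0.007), and only amber right (pad at pixel (328,232)) is still up. I'll press that one now.

Request:
carry_out(motion=[0, 0.2, 5, 0, 0, 0, 0, 0, 4, 0, 0, 0, 0, 0, 2, 0, 0, 0, 0, 0, 0.3, 0, 0, 0, 0, 0, 0.2, 0, 0, 0, 0, 0, 0, 0, 0, 0])

```text
clock: 19.6
tool_pos: [0.4902, -0.1889, 0.1255]
eef_rot: [-0.02, 1.0, -0.0, 0.001]
contact_force: [-0.3, -0.3, 0.5]
opening: 0.005
```

Request:
carry_out(motion=[0, 0, 0.2, 0, 0, 0, 0, 0, 0.2, 0, 0, 0, 0, 0, 0.1, 0, 0, 0, 0, 0, 0, 0, 0, 0])

```text
clock: 20.1
tool_pos: [0.4901, -0.189, 0.1199]
eef_rot: [-0.02, 1.0, -0.0, 0.0]
contact_force: [0.9, 0.8, 3.5]
opening: 0.006
```

Request:
carry_out(motion=[0, 0, 0.1, 0, 0, 0, 0, 0, 0.1, 0, 0, 0, 0, 0, 0.1, 0, 0, 0, 0, 0, 0, 0, 0, 0])

```text
clock: 20.6
tool_pos: [0.49, -0.189, 0.1169]
eef_rot: [-0.02, 1.0, -0.0, 0.0]
contact_force: [1.2, -1.0, 6.0]
opening: 0.005
```

Request:
carry_out(motion=[0, 0, 0.1, 0, 0, 0, 0, 0, 0.1, 0, 0, 0, 0, 0, 0.1, 0, 0, 0, 0, 0, 0, 0, 0, 0])

```text
clock: 21.1
tool_pos: [0.4901, -0.189, 0.1141]
eef_rot: [-0.02, 1.0, -0.0, 0.001]
contact_force: [0.4, -1.2, 8.0]
opening: 0.003
```

Request:
carry_out(motion=[0, 0, 0.1, 0, 0, 0, 0, 0, 0.1, 0, 0, 0, 0, 0, 0.1, 0, 0, 0, 0, 0, 0, 0, 0, 0])

```text
clock: 21.6
tool_pos: [0.4901, -0.1893, 0.1112]
eef_rot: [-0.02, 1.0, -0.0, 0.001]
contact_force: [-0.3, -1.1, 9.7]
opening: 0.008
```

Request:
carry_out(motion=[0, 0, 0.1, 0, 0, 0, 0, 0, 0.1, 0, 0, 0, 0, 0, 0.1, 0, 0, 0, 0, 0, 0, 0, 0, 0])

```text
clock: 22.1
tool_pos: [0.4901, -0.1899, 0.1083]
eef_rot: [-0.02, 1.0, -0.001, 0.001]
contact_force: [-0.2, -2.8, 9.8]
opening: 0.008
```

Request:
carry_out(motion=[0, 0, 0.1, 0, 0, 0, 0, 0, 0.1, 0, 0, 0, 0, 0, 0, 0, 0, 0])

```text
clock: 22.48
tool_pos: [0.4901, -0.19, 0.1063]
eef_rot: [-0.02, 1.0, -0.001, 0.001]
contact_force: [-0.2, -2.6, 10.0]
opening: 0.003
```

Request:
carry_out(motion=[0, 0, 0.1, 0, 0, 0, 0, 0, 0.1, 0, 0, 0, 0, 0, 0, 0, 0, 0])

```text
clock: 22.85
tool_pos: [0.4901, -0.1901, 0.1045]
eef_rot: [-0.02, 1.0, -0.001, 0.001]
contact_force: [0.7, -1.6, 10.8]
opening: 0.003
```

Request:
carry_out(motion=[0, 0, 0.1, 0, 0, 0, 0, 0, 0.1, 0, 0, 0, 0, 0, 0, 0, 0, 0])

```text
clock: 23.22
tool_pos: [0.4901, -0.1901, 0.1026]
eef_rot: [-0.02, 1.0, -0.001, 0.001]
contact_force: [-0.1, -2.6, 12.4]
opening: 0.004
```

Request:
carry_out(motion=[0, 0, 0.1, 0, 0, 0, 0, 0, 0, 0, 0, 0])

```text
clock: 23.48
tool_pos: [0.4901, -0.1901, 0.1017]
eef_rot: [-0.02, 1.0, -0.001, 0.001]
contact_force: [-0.3, -1.9, 13.7]
opening: 0.007
```

Request:
carry_out(motion=[0, 0, 0.1, 0, 0, 0, 0, 0, 0, 0, 0, 0])

```text
clock: 23.72
tool_pos: [0.4901, -0.1901, 0.1008]
eef_rot: [-0.02, 1.0, -0.001, 0.001]
contact_force: [-0.3, -4.4, 14.0]
opening: 0.005
```

Request:
carry_out(motion=[0, 0, -3, 0, 0, 0, 0, 0, -6, 0, 0, 0, 0, 3, -6, 0, 0, 0, 0, 3.5, -6, 0, 0, 0, 0, 3.5, -1, 0, 0, 0, 0, 0, 0, 0, 0, 0, 0, 0, 0, 0, 0, 0])

```text
clock: 24.6
tool_pos: [0.4851, -0.0952, 0.3087]
eef_rot: [-0.02, 1.0, -0.0, -0.001]
contact_force: [0.4, -0.5, 0.0]
opening: 0.0
```

Run:
```python
from h import *
p=snap("wrist"); print(p["st"]["tool_pos"],p["st"]["contact_force"]); pads(p); print(p["hand_eye"])
p=snap("side"); m=finder.masks_of(p,"case_lid")[0]
w=world(p,cv2.erode(m["pixels"].astype(np.uint8),np.ones((5,5)))>0)
print("top",np.percentile(w,99,axis=0))
w=w[(w[:,2]>.09)&(w[:,2]<.21)]; A=np.c_[w[:,1:],np.ones(len(w))]
c,_,_,_=np.linalg.lstsq(A,w[:,0],rcond=None); print("lid",c,"angle",np.pi/2+np.arctan(c[1]))
```

```text
[ 0.4851 -0.0952  0.3087] [ 0.3717 -0.4819  0.005 ]
green_left 0.88 pad [0.4806 0.0175 0.0528] n 610 plane slope y -0.006 z@pad 0.0523
green_right 0.72 pad [ 0.4898 -0.1924  0.0531] n 588 plane slope y -0.002 z@pad 0.0526
amber_left 0.93 pad [ 0.4864 -0.1085  0.0529] n 581 plane slope y -0.004 z@pad 0.0524
amber_right 0.6 pad [ 0.4898 -0.1924  0.0531] n 588 plane slope y 0.000 z@pad 0.0526
[[-0.0003 -0.9531 -0.3025  0.0782]
 [ 1.     -0.0003 -0.0003  0.0003]
 [ 0.0002 -0.3025  0.9531 -0.0822]
 [ 0.      0.      0.      1.    ]]
top [0.5884 0.0383 0.2246]
lid [-0.042   0.1099  0.5545] angle 1.6802750838816436
```

All four flaps are flat with the lid at 1.68 rad, so step 1 is done. In this last view the network put "green_right" on the amber right pad, but the earlier view showed green right flat. Next I'll go over and behind the lid.

Request:
carry_out(motion=[-4, 0, -1, 0, 0, 0, -4, 0, 0, 0, 0, 0, -4, 0, 0, 0, 0, 0, -3.5, 0, 0, 0, 0, 0, 0, 0, 0, 0, 0, 0, 0, 0, 3, 0, 0, 0, 0, 0, 3, 0, 0, 0, 0, 0, 0, 0, 0, 0])

```text
clock: 25.95
tool_pos: [0.6384, -0.0888, 0.2574]
eef_rot: [-0.02, 1.0, -0.0, -0.003]
contact_force: [0.2, 0.6, 0.8]
opening: 0.004
```

Request:
carry_out(motion=[2.7, 0, 0.3, 0, 0, 0, 2.7, 0, 0, 0, 0, 0, 1.6, 0, 0.1, 0, 0, 0, 1.6, 0, 0.1, 0, 0, 0, 1.6, 0, 0.4, 0, 0, 0, 1.6, 0, 0.5, 0, 0, 0])

```text
clock: 26.7
tool_pos: [0.5254, -0.0927, 0.2485]
eef_rot: [-0.02, 1.0, 0.0, 0.005]
contact_force: [3.6, -0.3, 0.6]
opening: 0.001
```

Request:
carry_out(motion=[1.4, 0, 0.8, 0, 0, 0, 1.4, 0, 0.9, 0, 0, 0, 1.1, 0, 1.2, 0, 0, 0, 1.1, 0, 1.2, 0, 0, 0, 0, 0, 0, 0, 0, 0])

```text
clock: 27.32
tool_pos: [0.473, -0.0951, 0.2056]
eef_rot: [-0.02, 1.0, -0.0, 0.001]
contact_force: [-0.3, 0.3, 0.4]
opening: 0.001
```

Request:
carry_out(motion=[0.7, 0, 1.4, 0, 0, 0, 0.8, 0, 1.4, 0, 0, 0, 0, 0, 0.3, 0, 0, 0, 0, 0, 0, 0, 0, 0])

```text
clock: 27.82
tool_pos: [0.4583, -0.0957, 0.1741]
eef_rot: [-0.02, 1.0, -0.0, 0.0]
contact_force: [0.2, -0.5, 0.6]
opening: 0.007
```

Run:
```python
from h import *
p=snap("side"); save(p,"pics/s3.png"); cv2.imwrite("pics/s3c.png",cv2.resize(cv2.imread("pics/s3.png")[120:360,200:440],(600,600)))
```

```text
(no output)
```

View pics/s3c.png

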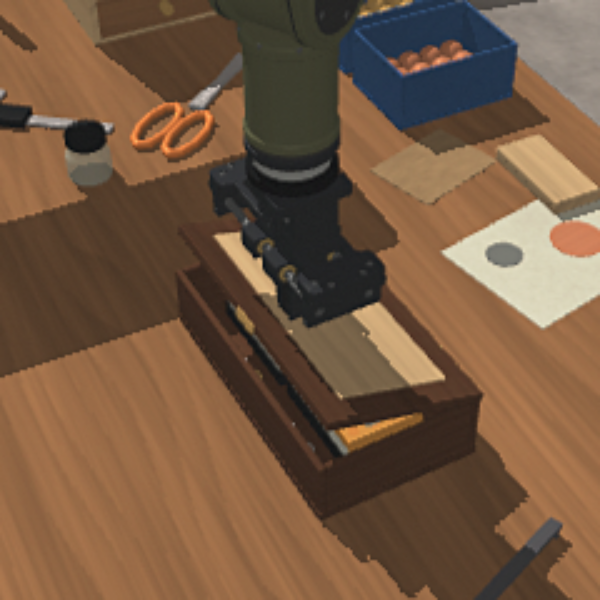

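The lid is nearly down, at roughly 0.2–0.25 rad, with the fingertip on its outer face (crop pixel (345,310)). I'll keep pressing it down.

Request:
carry_out(motion=[0.3, 0, 0.8, 0, 0, 0, 0.2, 0, 0.8, 0, 0, 0, 0, 0, 0.6, 0, 0, 0, 0, 0, 0.5, 0, 0, 0, 0, 0, 0.4, 0, 0, 0, 0, 0, 0, 0, 0, 0])

```text
clock: 28.62
tool_pos: [0.4529, -0.0956, 0.1422]
eef_rot: [-0.02, 1.0, 0.0, -0.0]
contact_force: [-0.0, -0.1, -0.5]
opening: 0.007
```

Request:
carry_out(motion=[0, 0, 0.2, 0, 0, 0, 0, 0, 0, 0, 0, 0])

```text
clock: 28.88
tool_pos: [0.4533, -0.0956, 0.1406]
eef_rot: [-0.02, 1.0, 0.0, 0.0]
contact_force: [-0.6, -0.1, 0.5]
opening: 0.007
```

Request:
carry_out(motion=[0, 0, 0.2, 0, 0, 0, 0, 0, 0, 0, 0, 0])

```text
clock: 29.12
tool_pos: [0.4532, -0.0956, 0.1398]
eef_rot: [-0.02, 1.0, -0.0, 0.001]
contact_force: [-2.9, 0.5, 16.8]
opening: 0.005
```

Request:
carry_out(motion=[0, 0, 0.1, 0, 0, 0, 0, 0, 0, 0, 0, 0, 0, 0, -1, 0, 0, 0, 0, 0, -5, 0, 0, 0, 0, 0, -6, 0, 0, 0, 0, 0, 0, 0, 0, 0])

```text
clock: 29.88
tool_pos: [0.455, -0.0959, 0.2612]
eef_rot: [-0.02, 1.0, -0.0, 0.004]
contact_force: [0.2, -0.0, -1.0]
opening: 0.002
```

Run:
```python
from h import *
print(monitor.get_state()["contact_force"],monitor.get_state()["tool_pos"])
for n in("wrist","side"):
    p=snap(n); save(p,f"pics/e_{n}.png"); ms=finder.masks_of(p,"case_lid") or finder.masks_of(p,"case")
    w=world(p,cv2.erode(ms[0]["pixels"].astype(np.uint8),np.ones((5,5)))>0); w=w[(w[:,2]>.066)&(w[:,2]<.09)]
    for _ in range(4):
        A=np.c_[w[:,:2],np.ones(len(w))]; c=np.linalg.lstsq(A,w[:,2],rcond=None)[0]; r=w[:,2]-A@c; w=w[abs(r)<2*r.std()+1e-4]
    print(n,ms[0]["p"],len(w),"slopes",c[:2],"z hinge/front",[c[0]*x-.09*c[1]+c[2] for x in(.565,.405)])
a=cv2.imread("pics/e_side.png")[120:360,200:440]; cv2.imwrite("pics/e.png",cv2.resize(a,(600,600)))
```

```text
[ 0.2326 -0.0207 -0.9818] [ 0.455  -0.0959  0.2612]
wrist 0.56 64465 slopes [ 0.0086 -0.    ] z hinge/front [np.float64(0.07733271032865242), np.float64(0.07595080719749159)]
side 0.81 4852 slopes [0.0021 0.0031] z hinge/front [np.float64(0.07885292419301662), np.float64(0.07851375958486988)]
```

View pics/e.png

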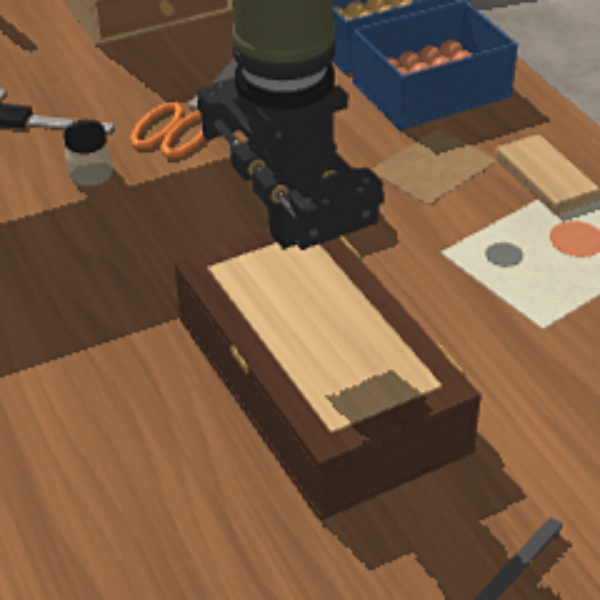

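The lid lies flat on the rim with no gap, its surface tilted less than 0.01 rad, and the arm is clear of it. Handing in.

```bash
python3 -c "
from plant import workorder,monitor
print(workorder.finish_job()); print(monitor.get_state()['clock'])"
```

```text
the job is handed in; nothing more can be done
None
the job is handed in; nothing more can be done
```

The job is done and handed in at about 30 s of the 64 s allowed. All four flaps were pressed home with the lid still open, then the lid was lowered from behind and pressed shut.

- **Pressing force:** Each flap was pressed on its pad until it stopped moving and only the foam gave. The highest reading was about 26 N on the green box and 15 N on the amber box, against the 35 N limit. Forces were read at the end of each small step, not continuously.
- **Flaps:** With the lid still at about 1.68 rad, the wrist camera showed all four flaps flat, with slopes within 0.007 rad.
- **Lid:** It met the rim firmly; I read about 17 N, then pressed 1 mm further. It now lies flat to under 0.01 rad, with the front edge not standing up in the wrist and side views, and the gripper clear of it.
- **Bench items:** The moves stayed clear of the tools and the jar. The jar, and what shows of the scissors and file, look unmoved in the last side view. I did not measure their positions, and the mandrel and calipers were not checked again.

**Disagreements:**
- In the last flap check the network labelled the amber right pad as "green_right". Green right's home state therefore rests on the earlier wrist view, where its slope was 0.007 rad.
- The two cameras put the lid's height about 2 mm apart, which is within their calibration.

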